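# Close the vial carrier and hold it shut

### The job

Load the vial carrier for pressing: stand the blue-capped vial in the two-dot pocket first, then the orange-capped vial in the three-dot pocket, letting go of each (the white-capped one already stands in the one-dot pocket). Then lift the blue cover by its yellow bar, bring it over the vials onto the two dowels of the base and press it down against the springy red seal until it is fully closed onto the metal, and finish there, still holding it pressed shut. Leave everything else on the bench alone.

Things in the scene. Friction and masses are not known exactly. Their poses are not given: they have to be found in the camera images.
- base: lower half of the carrier: bare aluminium block fixed to the bench, 90 (x) x 190 (y) x 30 mm tall; origin at the centre of its underside. On its top at x = 0: three pockets at y = +40, 0, -40 mm with one, two and three black dots beside them, and an upright dowel at y = +78 and at y = -78 mm. The red seal frame surrounds the pockets
- pocket1 (a point): centre of the mouth of the one-dot pocket, at the height of the block's top; 31 mm wide, 20 mm deep, chamfered; holds the white-capped vial from the start
- pocket2 (a point): centre of the mouth of the two-dot pocket, 31 mm wide, 20 mm deep, chamfered; a vial standing in it has its centre 27.5 mm above this point
- pocket3 (a point): centre of the mouth of the three-dot pocket, as pocket2
- dowel1 (a point): tip of the steel dowel beside the one-dot pocket: 10 mm diameter, stands 30 mm above the block's top, the last 8 mm tapered to 4 mm
- dowel2 (a point): tip of the steel dowel beside the three-dot pocket, same size
- seal (a joint): how far the red seal frame (63 x 130 mm, bars 8 mm wide) is pushed down, m: 0 = up, 5 mm above the block's top; 0.005 = fully down, level with it. Springs push up with 6.6 N when up, 12.6 N when down: the cover's weight alone leaves it up, about 9 N more downwards closes it, then metal meets metal
- cover_grip (a point): centre of the yellow bar handle on top of the blue cover, 120 mm above the cover's lower edge; z up, y along the bar. The bar is 20 mm wide (x), 90 mm long (y), 16 mm high, with 26 mm free below it but for two 14 mm posts at y = +36 and -36 mm. With the carrier closed this point is 120 mm above the base's top, over the middle pocket
- blue_mid (a point): vial, straight-sided amber glass with a paper label and screw cap in blue, 28 mm diameter over its whole height, 95 mm tall, about 60 g; stands upright on the bench at the start. The point is its centre, 47.5 mm above its underside
- orange_mid (a point): vial, straight-sided amber glass with a paper label and screw cap in orange, 28 mm diameter over its whole height, 95 mm tall, about 60 g; stands upright on the bench at the start. The point is its centre, 47.5 mm above its underside
- blank_mid (a point): vial, straight-sided amber glass with a paper label and screw cap in white, 28 mm diameter over its whole height, 95 mm tall, about 60 g; already stands in the one-dot pocket; to stay there. The point is its centre, 47.5 mm above its underside
- spare_mid (a point): vial, straight-sided amber glass with a paper label and screw cap in green, 28 mm diameter over its whole height, 95 mm tall, about 60 g; a spare, stands on the bench; leave it alone. The point is its centre, 47.5 mm above its underside
- blue: the blue-capped vial; origin at the centre of its underside
- orange: the orange-capped vial; origin at the centre of its underside
- cover: the cover (upper half): blue metal shell, open below, 64 (x) x 128 (y) x 86 mm tall, 0.4 kg, with a lug 16 mm thick at the foot of each end (overall length 184 mm), each with an upright 13 mm through hole for a dowel at y = +78 and -78 mm. Origin at the centre of its lower edge. Stands upright on the bench at the start; fits either way round
- flagon1: bystander: pale flat sample bottle with white cap, 50 x 85 x 165 mm, at the back of the bench; origin at the centre of its underside
- flagon2: bystander: pale flat sample bottle with white cap, 50 x 85 x 165 mm, at the back of the bench; origin at the centre of its underside
- flagon3: bystander: pale flat sample bottle with white cap, 50 x 85 x 165 mm, at the back of the bench; origin at the centre of its underside
- beaker: bystander: glass beaker, 72 mm diameter, 95 mm tall, right back; origin at the centre of its underside
- washbottle: bystander: white bottle with red cap, 64 mm diameter, 160 mm tall, on the left; origin at the centre of its underside
- marker: bystander: black and white marker pen lying on the right, 125 x 16 x 16 mm; origin at the underside, in its barrel
Not all that is in view belongs to the job. What is shaped like the base but green or pink is not meant.

How it is judged (in metres and radians):
On the way, in this order (a step that is already met when the one before it is completed fails the run):
1. the blue-capped vial stands in the two-dot pocket, let go (horizontal distance between blue_mid and pocket2 below 0.006 m and z of blue_mid in the frame of base below 0.0605 m and angle between blue_mid's own z axis and vertical below 0.12 rad and contact force between blue and the fingers below 0.1 N), for 0.2 s.
2. the orange-capped vial stands in the three-dot pocket, let go (horizontal distance between orange_mid and pocket3 below 0.006 m and z of orange_mid in the frame of base below 0.0605 m and angle between orange_mid's own z axis and vertical below 0.12 rad and contact force between orange and the fingers below 0.1 N), for 0.2 s.
At the end, for the whole second after the job is handed in: Vials in their pockets (6 mm, within 3 mm of the floor, 0.12 rad of upright). Cover on both dowels (5 mm, 0.05 rad; level to 0.035 rad), gap under 1.5 mm, seal at least 3.5 mm down; fingers still hold or press the cover with over 3 N, at rest (horizontal distance between blank_mid and pocket1 below 0.006 m and z of each of blank_mid, blue_mid, orange_mid in the frame of base below 0.0605 m and angle between each of blank_mid, blue_mid, orange_mid's own z axis and vertical below 0.12 rad and horizontal distance between blue_mid and pocket2 below 0.006 m and horizontal distance between orange_mid and pocket3 below 0.006 m and horizontal distance between cover_grip and base below 0.005 m and z of cover_grip in the frame of base between 0.1475 and 0.1515 m and angle between cover_grip's own z axis and vertical below 0.035 rad and angle between the y axis of cover_grip and the y axis of base, either way round below 0.05 rad and value of joint seal above 0.0035 m and contact force between cover and the fingers above 3 N and linear speed of cover below 0.02 m/s); the arm keeps its last pose, push and grip.
It fails at once if the spare vial is moved or knocked over (distance of spare_mid from where it was at the start of the episode above 0.03 m).
It fails at once if a bystander on the bench is moved (distance of any of flagon1, flagon2, flagon3, beaker, washbottle, marker from where it was at the start of the episode above 0.03 m).
It fails at once if the white-capped vial is taken out of its pocket (distance of blank_mid from where it was at the start of the episode above 0.02 m).
It also fails if it takes over 70 s, if anything falls off the work surface, if the arm or the gripper's body presses on something with over 40 N, if the wrist force passes 120 N, or if a joint passes its speed limit or range.

### The arm

A 6-joint arm with a two-finger parallel gripper is mounted at the origin on the work surface. World frame = base frame: x ahead of the robot, y to its left, z up, the work surface at z = 0. Lengths are in m, angles in degrees, forces in N, time in s.
With the tool pointing down it reaches from about 0.4 to 0.825 m from the base axis. Payload 7 kg.
Tool frame: the origin (TCP) lies midway between the tips of the shut fingers; the grasp point (between the pads) lies 19 mm behind it; y points along the fingers, z is the direction in which the jaws open and shut, and the axes are right-handed (so a half turn about y gives the same grasp; the last joint's range is limited). The gripper opens to 88 mm and grips with 3 to 60 N. Pads are 19 mm wide; open, the fingers measure 130 mm over their backs; the gripper's body (78 mm by 193 mm) begins 47 mm behind the grasp point.
Start: joints at [86.465, 20.546, 0.682, 0, -70.136, -16.507], TCP at [0.231, 0.634, 0.227] pointing down, gripper open.
Joint ranges: [-176.03, 176.03], [-82.01, 121.73], [-58.28, 71.71], [-173.87, 95.51], [-174.79, -0.11], [-173.66, 173.66]. Speed limits (degrees/s): [136.94, 136.94, 172.46, 180, 180, 180].

### API

Orientations are given as [roll, pitch, yaw] about the fixed x, y, z axes, in that order (R = Rz(yaw) Ry(pitch) Rx(roll)).
In Python, from plant import ctrl gives the robot as it stands.
- The arm moves only by the tool step_arm, never from a script. Its argument "rows" is a list that holds one entry, the list of rows, each a list of 7 numbers: the gripper command: -1 is shut, 1 is fully open, values between are in proportion, then the shift along the world's x, y, z in cm, then the turn, a rotation vector about the world's x, y, z in degrees. In form: [[[fingers, tx, ty, tz, rx, ry, rz], ...]]. A call has 1 to 12 rows; each row shifts and turns the commanded pose from where the row before left it; what a row does not reach is not made up. A row lasts 1/8 s, in which the tool goes at most 62.5 mm and 10.7 degrees, less where a joint would pass 70% of its speed; a pose out of reach is approached as far as the arm can. A call is refused whole if a number of a shift passes 6.25 or a number of a turn 10.7, either way. A call with a gripper value outside its range is refused whole. The fingers move at their own pace and stop on an object; the grip force is fixed at half the most. Time passes only in rows, so rows that do not move let the fingers close. It gives the time, the measured TCP pose, the force and the opening at its end, in the units of the state.
- ctrl.get_obs(): the state, without advancing time (a new reading comes with each control period).
- ctrl.snapshot(name): name is "side" or "top"; returns the picture (420x560x3 uint8, blue, green, red); there is no depth.
- ctrl.camera_params(name): a dict with "vertical_fov" (degrees; the focal length in pixels is half the picture's height over the tangent of half this angle, whatever the lens; pixels are square), "cx", "cy" (the principal point, pixels), "k1" (the pictures are not rectified: a ray, as slopes to the right and down, at radius r is drawn at 1 + k1 r^2 times it, then the intrinsics apply), "rvec" (rotation vector, rad) and "tvec" (3), from world to camera coordinates, as OpenCV has them. Camera axes: x right, y down, z forward; pixel columns grow to the right and rows downward; lengths in m; the calibration is good to about 2 mm. A picture is of the moment at which its call begins. camera_params takes no time and is no camera call.
- ctrl.close_job(): hands the job in, once; it reports no verdict.
The state is a dict: "clock": time; "joint_pos": joint angles; "qvel": joint speeds; "tau": joint torques, N m; "tool_pos": TCP position; "orientation": TCP orientation; "force": force on the tool from outside, world axes, zero at the start; "moment": the same for the moment, N m; "opening": finger opening in m.
Only numpy, scipy, OpenCV 4.12 (cv2) and the standard library are available. Lean on these libraries where they do the work, as an engineer would, in place of code of your own. Each camera call takes 0.05 s, during which the arm holds its last target. There are 200 camera calls.

## Working session

There is one attempt and no reset: what is moved stays moved. The work goes in short steps, Python scripts to look and compute and a tool call to move; the robot and the scene stay as the last step left them, time stands still between calls to the robot, and variables do not carry over. Pictures are saved under pics/ and viewed, about 8 in all and at most 12, crops included, and the job is handed in when it is done.

Besides the shell and the picture viewer there is one more tool, called as name(argument=value, ...), one argument or row to a line, values as JSON. step_arm: Moves the arm, as the interface text tells. Its arguments: {"type":"object","properties":{"rows":{"type":"array"}},"required":["rows"]}

```bash
mkdir -p pics
cat > h.py <<'E'
import numpy as np, cv2
from plant import ctrl
def cam(n):
    p=ctrl.camera_params(n); f=210/np.tan(np.radians(p['vertical_fov'])/2)
    R=cv2.Rodrigues(np.array(p['rvec'],float))[0]; t=np.array(p['tvec'],float).ravel()
    return p,f,R,t
def ray(n,u,v):
    p,f,R,t=cam(n)
    d=np.array([(u-p['cx'])/f,(v-p['cy'])/f]); x=d.copy()
    for _ in range(30): x=d/(1+p['k1']*(x@x))
    return -R.T@t, R.T@np.array([x[0],x[1],1])
def onz(n,u,v,z):
    c,d=ray(n,u,v); return (c+d*(z-c[2])/d[2]).round(4)
def px(n,X):
    p,f,R,t=cam(n); q=R@np.array(X,float)+t; s=q[:2]/q[2]; s=s*(1+p['k1']*(s@s))
    return (f*s+[p['cx'],p['cy']]).round(1)
def tri(a,b):
    (c,d),(e,g)=ray('top',*a),ray('side',*b)
    A=np.stack([d,-g],1); s=np.linalg.lstsq(A,e-c,rcond=None)[0]
    P,Q=c+d*s[0],e+g*s[1]; return ((P+Q)/2).round(4),np.linalg.norm(P-Q).round(4)
def shot(n,name):
    im=ctrl.snapshot(n); cv2.imwrite(f'pics/{name}.png',im); return im
E
python3 - <<'E'
from h import *
for n in('top','side'):
    shot(n,n+'0'); print(n,ctrl.camera_params(n), ray(n,280,210))
print(ctrl.get_obs())
E
```

```text
top {'vertical_fov': 57.21344185763744, 'cx': 278.53515071290497, 'cy': 207.67699921490174, 'k1': -0.03035398085197011, 'rvec': array([ 2.13937834, -2.18417206,  0.12178344]), 'tvec': array([0.00960468, 0.54154289, 1.32118627])} (array([ 0.38763923, -0.0021544 ,  1.37427265]), array([ 0.10781396, -0.00328111, -0.99419125]))
side {'vertical_fov': 56.562998204203815, 'cx': 278.6459622494215, 'cy': 205.06825755170718, 'k1': -0.0938727178931796, 'rvec': array([ 2.09957741, -0.18969649,  0.12190852]), 'tvec': array([-0.51466067,  0.13044601,  1.17927246])} (array([ 0.32360349, -1.02544886,  0.71854765]), array([ 0.16629154,  0.83751836, -0.52065518]))
{'clock': 0.1, 'joint_pos': array([ 8.64645346e+01,  2.05876042e+01,  6.38811663e-01, -1.64213778e-02,
       -7.01352193e+01, -1.65067496e+01]), 'qvel': array([ 7.05489309e-03, -7.68834713e-02,  1.23686206e-01,  1.17406545e-01,
        7.01235490e-02,  9.88779639e-05]), 'tau': array([-1.58567611e-03, -5.84161878e+01,  2.93750435e+01,  7.01549202e+00,
        1.01680134e-02, -5.73505872e-05]), 'tool_pos': array([0.23121635, 0.63370385, 0.22571582]), 'orientation': array([-8.99150640e+01,  9.07046478e-03,  1.59952200e+02]), 'force': array([-0.34822162, -0.06305042, -0.42732387]), 'moment': array([-0.0286859 ,  0.0274328 ,  0.00457029]), 'opening': 0.08742900911660718}
```

View pics/top0.png

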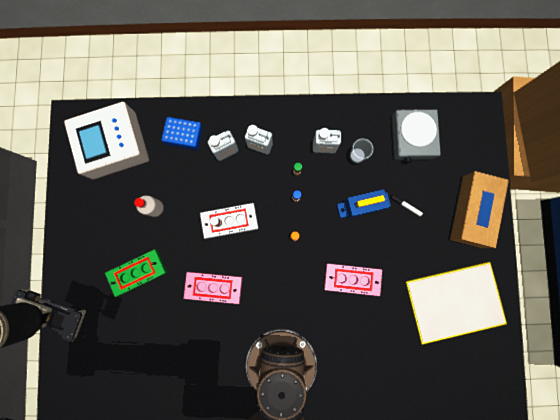

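View pics/side0.png

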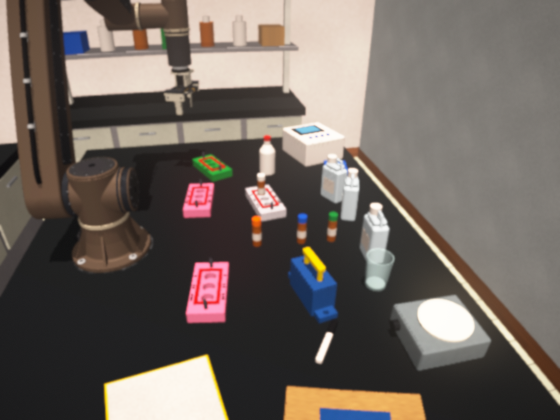

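Top view candidates for the base: white/aluminium (229,220), green (135,273), pink (213,288) and pink (353,279). Only the first is bare metal and holds a white-capped vial (215,222). Blue cap (297,196), orange (295,236), green spare (298,169), cover with yellow bar (370,201).

Run:
```python
from h import *
T=cv2.imread('pics/top0.png');S=cv2.imread('pics/side0.png')
a=cv2.resize(T[180:260,180:400],None,fx=3.6,fy=3.6,interpolation=cv2.INTER_CUBIC)
b=cv2.resize(S[165:325,215:395],None,fx=3.2,fy=3.2,interpolation=cv2.INTER_CUBIC)[:300]
b=cv2.copyMakeBorder(b,0,0,0,a.shape[1]-b.shape[1],cv2.BORDER_CONSTANT)
cv2.imwrite('pics/crop.png',np.vstack([a,b]))
H=cv2.cvtColor(T,cv2.COLOR_BGR2HSV);G=cv2.cvtColor(S,cv2.COLOR_BGR2HSV)
def blob(h,lo,hi,box):
    x0,y0,x1,y1=box; m=np.zeros(h.shape[:2],np.uint8)
    m[y0:y1,x0:x1]=cv2.inRange(h,lo,hi)[y0:y1,x0:x1]
    c=max(cv2.findContours(m,0,2)[0],key=cv2.contourArea); r=cv2.minAreaRect(c); M=cv2.moments(c)
    return (M['m10']/M['m00'],M['m01']/M['m00']),r
for nm,lo,hi,bx,z in [('blue',(100,150,80),(125,255,255),(288,187,306,205),.095),('orange',(5,150,80),(20,255,255),(285,226,305,246),.095),('green',(45,120,50),(80,255,255),(288,160,306,175),.095),('bar',(22,150,120),(35,255,255),(345,185,395,215),.128)]:
    c,r=blob(H,np.array(lo),np.array(hi),bx); print(nm,np.round(c,1),np.round(r[0],1),r[1:],onz('top',*c,z))
    if nm=='bar':
        P=[onz('top',*q,.128) for q in cv2.boxPoints(r)]; print(np.array(P),np.mean(P,0))
m=np.zeros(T.shape[:2],np.uint8); m[190:250,190:270]=255
w=cv2.inRange(H,np.array((0,0,120)),np.array((180,70,255)))&m
c=max(cv2.findContours(cv2.morphologyEx(w,cv2.MORPH_CLOSE,np.ones((5,5))),0,2)[0],key=cv2.contourArea);r=cv2.minAreaRect(c)
P=np.array([onz('top',*q,.030) for q in cv2.boxPoints(r)]);print('base',r,P,P.mean(0))
red=(cv2.inRange(H,np.array((0,120,80)),np.array((8,255,255)))|cv2.inRange(H,np.array((172,120,80)),np.array((180,255,255))))&m
c=max(cv2.findContours(red,0,2)[0],key=cv2.contourArea);r=cv2.minAreaRect(c)
P=np.array([onz('top',*q,.035) for q in cv2.boxPoints(r)]);print('seal',r,P,P.mean(0))
```

```text
blue [296.8 194. ] [297. 194.] ((8.0, 8.0), 90.0) [ 0.5792 -0.0639  0.095 ]
orange [294.7 235.3] [294.5 235.5] ((8.485280990600586, 8.485280990600586), 45.0) [ 0.441  -0.0532  0.095 ]
green [297.7 166.2] [298. 166.] ((8.0, 8.0), 90.0) [ 0.6743 -0.0693  0.095 ]
bar [370.5 200.7] [370.4 200.8] ((5.955022811889648, 27.19841957092285), 76.75948333740234) [ 0.5471 -0.3026  0.128 ]
[[ 0.5472 -0.2568  0.128 ]
 [ 0.5659 -0.3446  0.128 ]
 [ 0.5467 -0.3481  0.128 ]
 [ 0.528  -0.2604  0.128 ]] [ 0.54695  -0.302475  0.128   ]
base ((228.37734985351562, 220.33755493164062), (26.512197494506836, 55.24588394165039), 79.50852966308594) [[0.5311 0.279  0.03  ]
 [0.5627 0.0874 0.03  ]
 [0.4706 0.0718 0.03  ]
 [0.4393 0.2619 0.03  ]] [0.500925 0.175025 0.03    ]
seal ((228.37197875976562, 220.29598999023438), (17.530773162841797, 36.939849853515625), 79.69515228271484) [[0.5206 0.2434 0.035 ]
 [0.5412 0.1159 0.035 ]
 [0.4805 0.1056 0.035 ]
 [0.46   0.2325 0.035 ]] [0.500575 0.17435  0.035   ]
```

View pics/crop.png

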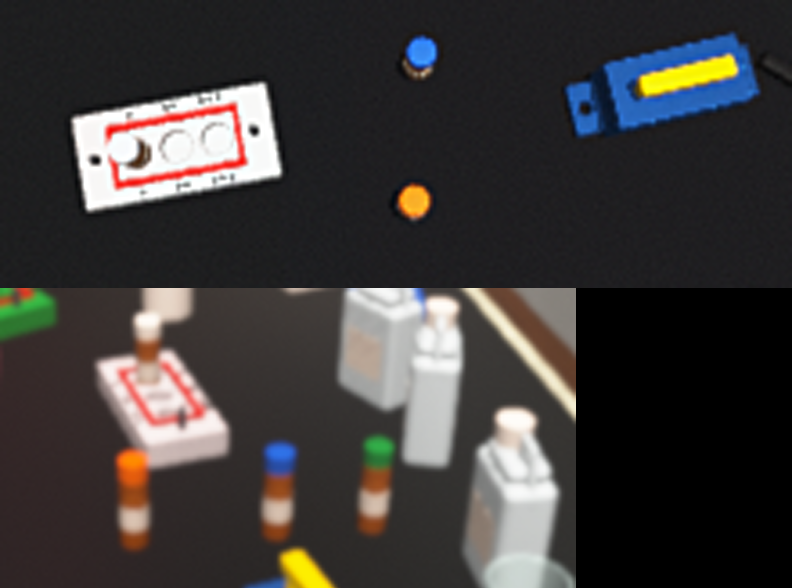

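The crop confirms the bare-metal base: white-capped vial beside one dot, empty pockets at crop (177,147) two-dot and (217,138) three-dot. Base yaw is about 9.3°, centre (0.5007, 0.1746). I'll keep the jaws along base x throughout.

step_arm(
  rows=[
    [[1,2.5,-5.0,0.2,0,0,-5.05],[1,2.5,-5.0,0.2,0,0,-5.05],[1,2.5,-5.0,0,0,0,-5.05],[1,2.5,-5.0,0,0,0,-5.05],[1,2.5,-5.0,0,0,0,-5.05],[1,2.5,-5.0,0,0,0,-5.05],[1,2.5,-5.0,0,0,0,-5.05],[1,2.5,-5.0,0,0,0,-5.05],[1,2.5,-5.0,0,0,0,-5.05],[1,2.5,-5.0,0,0,0,-5.05],[1,2.5,-5.0,0,0,0,-5.05],[1,2.5,-5.0,0,0,0,-5.05]],
  ],
)

```text
clock: 1.6
tool_pos: [0.5317, 0.0323, 0.2305]
orientation: [-90.0, -0.0, 99.2]
force: [1.3, 0.8, -0.0]
opening: 0.0874
```

step_arm(
  rows=[
    [[1,2.4,-4.8,0,0,0,0.1],[1,2.35,-4.85,-1,0,0,0],[1,0,0,-4,0,0,0],[1,0,0,-4,0,0,0],[1,0,0,-4,0,0,0],[1,0,0,-3,0,0,0],[1,0,0,-1.7,0,0,0],[1,0,0,0,0,0,0]],
  ],
)

```text
clock: 2.6
tool_pos: [0.5782, -0.0626, 0.0526]
orientation: [-89.9, 0.0, 99.5]
force: [0.6, 0.1, 0.2]
opening: 0.0876
```

step_arm(
  rows=[
    [[1,0.1,-0.1,0,0,0,-0.2],[-1,0,0,0,0,0,0],[-1,0,0,0,0,0,0],[-1,0,0,0,0,0,0],[-1,0,0,0,0,0,0],[-1,0,0,0,0,0,0],[-1,0,0,0,0,0,0],[-1,0,0,4,0,0,0],[-1,0,0,4,0,0,0],[-1,0,0,4,0,0,0],[-1,0,0,0,0,0,0]],
  ],
)

```text
clock: 3.98
tool_pos: [0.5818, -0.0632, 0.1772]
orientation: [-90.4, 0.0, 99.3]
force: [-0.8, -0.3, -1.2]
opening: 0.0273
```

step_arm(
  rows=[
    [[-1,-1.3,3.9,0.5,0,0,0],[-1,-1.35,4,0,0,0,0],[-1,-1.35,4,0,0,0,0],[-1,-1.35,4,0,0,0,0],[-1,-1.35,4,0,0,0,0],[-1,-1.3,3.8,0,0,0,0],[-1,0,0,0,0,0,0],[-1,0,0,0,0,0,0]],
  ],
)

```text
clock: 4.97
tool_pos: [0.4994, 0.1734, 0.1778]
orientation: [-89.9, 0.0, 99.3]
force: [-0.2, -0.1, -0.6]
opening: 0.0277
```

Run:
```python
from h import *
t=shot('top','t1');s=shot('side','s1')
o=ctrl.get_obs();print(o['tool_pos'],o['orientation'],o['joint_pos'])
z=o['tool_pos'][2]
B=np.array([.5007,.1746]);print('expect side axis px: top/bottom',px('side',[*o['tool_pos'][:2],z+.042]),px('side',[*o['tool_pos'][:2],z-.053]),'pocket2',px('side',[*B,.03]))
a=cv2.resize(t[185:255,180:280],None,fx=4,fy=4,interpolation=cv2.INTER_CUBIC)
b=cv2.resize(s[130:230,220:320],None,fx=4,fy=4,interpolation=cv2.INTER_CUBIC)
a=cv2.copyMakeBorder(a,0,120,0,0,cv2.BORDER_CONSTANT);cv2.imwrite('pics/c1.png',np.hstack([a,b]))
```

```text
[0.49979273 0.17286157 0.17811909] [-8.99573418e+01  2.32311494e-02  9.92142845e+01] [ 4.03419536e+01  9.04486024e+00 -2.16644162e+01 -2.51774447e-03
 -5.93392490e+01 -3.11263929e+01]
expect side axis px: top/bottom [262.6 148.3] [262.9 174. ] pocket2 [263.4 197.8]
```

View pics/c1.png

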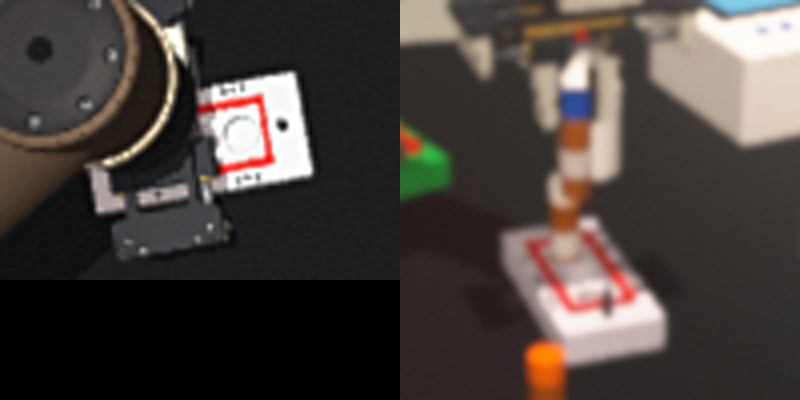

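View: vial hangs upright in the jaws; blue cap around side (264,155), just above the two-dot pocket. Checking subpixel offsets in the side view.

```bash
cat >> h.py <<'E'
def cent(im,lo,hi,box):
    x0,y0,x1,y1=box; h=cv2.cvtColor(im,cv2.COLOR_BGR2HSV)[y0:y1,x0:x1]
    n,l,st,c=cv2.connectedComponentsWithStats(cv2.inRange(h,np.array(lo),np.array(hi)))
    i=1+np.argmax(st[1:,4]); return (c[i]+[x0,y0]).round(2),st[i]
BL=((100,120,50),(128,255,255))
E
python3 - <<'E'
from h import *
S0=cv2.imread('pics/side0.png');s=cv2.imread('pics/s1.png')
print(cent(S0,*BL,(290,205,315,230)),px('side',[.5792,-.0639,.088]))
print(cent(s,*BL,(250,140,285,170)),px('side',[.4998,.1731,.1779+.035]))
# red seal in side view
h=cv2.cvtColor(S0,cv2.COLOR_BGR2HSV)
m=cv2.inRange(h,np.array((0,110,80)),np.array((8,255,255)))|cv2.inRange(h,np.array((172,110,80)),np.array((180,255,255)))
k=np.zeros_like(m);k[180:225,240:295]=255
c=max(cv2.findContours(m&k,0,2)[0],key=cv2.contourArea)
hu=cv2.convexHull(c)[:,0]; print('hull',hu[[hu[:,0].argmin(),hu[:,0].argmax(),hu[:,1].argmin(),hu[:,1].argmax()]].tolist())
th=np.radians(9.3);R=np.array([[np.cos(th),-np.sin(th)],[np.sin(th),np.cos(th)]])
print('pred',[px('side',[*(np.array([.5007,.1746])+R@np.array(q)),.035]).tolist() for q in((-.0315,.065),(.0315,-.065),(.0315,.065),(-.0315,-.065))])
print('side-only corners',[onz('side',*(q+0.),.035).tolist() for q in hu[[hu[:,0].argmin(),hu[:,0].argmax(),hu[:,1].argmin(),hu[:,1].argmax()]]])
E
```

```text
(array([302.11, 217.33]), array([ 7,  8, 11, 10, 92], dtype=int32)) [301.  217.4]
(array([263.89, 155.78]), array([11, 13,  7,  6, 36], dtype=int32)) [262.6 150.3]
hull [[265, 189], [278, 202], [267, 189], [276, 205]]
pred [[249.7, 189.7], [277.9, 203.8], [266.0, 187.1], [260.5, 206.9]]
side-only corners [[0.5153, 0.2296, 0.035], [0.5451, 0.1278, 0.035], [0.5226, 0.2284, 0.035], [0.5346, 0.1088, 0.035]]
```

step_arm(
  rows=[
    [[-1,0.1,0.15,-3,0,0,0],[-1,0,0,-3,0,0,0],[-1,0,0,-2,0,0,0],[-1,0,0,-1,0,0,0],[-1,0,0,-0.3,0,0,0],[-1,0,0,-0.3,0,0,0],[-1,0,0,0,0,0,0]],
  ],
)

```text
clock: 5.95
tool_pos: [0.501, 0.1751, 0.0828]
orientation: [-90.0, -0.0, 99.3]
force: [2.7, 0.6, -2.2]
opening: 0.0274
```

step_arm(
  rows=[
    [[-1,0,0,-0.3,0,0,0],[-1,0,0,-0.3,0,0,0],[-1,0,0,0,0,0,0]],
  ],
)

```text
clock: 6.32
tool_pos: [0.5012, 0.1753, 0.0773]
orientation: [-90.0, -0.0, 99.3]
force: [-0.4, -0.7, 6.2]
opening: 0.0273
```

step_arm(
  rows=[
    [[-1,0,0,-0.2,0,0,0],[-1,0,0,-0.2,0,0,0],[-1,0,0,0,0,0,0]],
  ],
)

```text
clock: 6.7
tool_pos: [0.5025, 0.1757, 0.0768]
orientation: [-90.2, -0.0, 99.4]
force: [-9.0, -2.5, 37.7]
opening: 0.0273
```

Run:
```python
from h import *
o=ctrl.get_obs();print(o['tool_pos'],o['force'],o['moment'])
s=shot('side','s2')
print(cent(s,*BL,(250,150,285,190)))
b=cv2.resize(s[150:230,220:320],None,fx=7,fy=7,interpolation=cv2.INTER_CUBIC);cv2.imwrite('pics/c2.png',b)
```

```text
[0.50247973 0.1756515  0.0768235 ] [-8.9884925  -2.49269483 37.7338065 ] [-1.141776    3.72631698  0.02435131]
(array([264.68, 181.38]), array([12, 28,  6,  7, 37], dtype=int32))
```

View pics/c2.png

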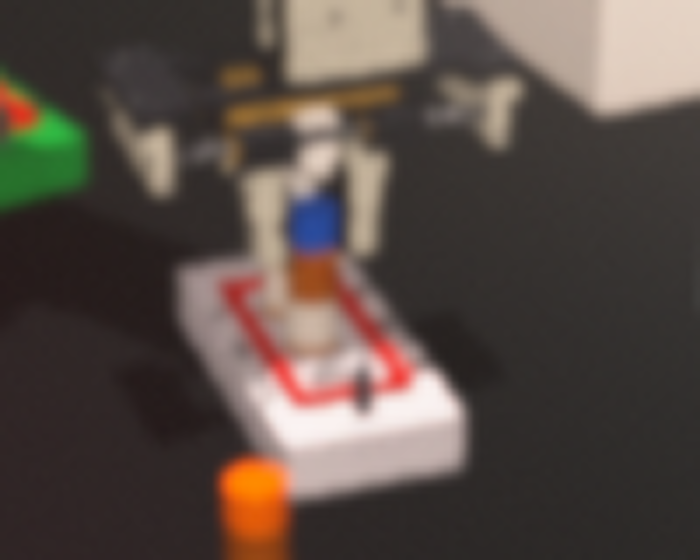

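Blocked: side view shows the vial at the pocket mouth (side (264,199)), 38 N up and −9 N along base x only, so the vial sits too far +x. The side-view residual (cap vs seal) agrees. Back up and shift −x.

step_arm(
  rows=[
    [[-1,0,0,0.6,0,0,0],[-1,-0.2,-0.03,0,0,0,0],[-1,0,0,0,0,0,0],[-1,0,0,-0.25,0,0,0],[-1,0,0,-0.25,0,0,0],[-1,0,0,-0.2,0,0,0],[-1,0,0,0,0,0,0]],
  ],
)

```text
clock: 7.62
tool_pos: [0.5018, 0.1759, 0.0764]
orientation: [-90.4, -0.0, 99.4]
force: [-6.5, -4.8, 43.1]
opening: 0.0273
```

step_arm(
  rows=[
    [[-1,0,0,0.5,0,0,0],[-1,0,0,0,0,0,0],[-1,0,0,0,0,0,0]],
  ],
)

```text
clock: 8.0
tool_pos: [0.5007, 0.1758, 0.0773]
orientation: [-90.2, -0.1, 99.3]
force: [5.0, 0.1, 4.3]
opening: 0.0273
```

Run:
```python
from h import *
o=ctrl.get_obs();print(o['tool_pos'],o['orientation'],o['force'],o['moment'])
s=shot('side','s3')
c=cent(s,*BL,(250,150,285,190));print(c)
z=o['tool_pos'][2]
for dz in(.025,.03,.035): print(px('side',[*o['tool_pos'][:2],z+dz]))
# vertical profile of vial: hsv amber/white edges columns per row
g=s.astype(int)
for y in range(172,204): print(y,[tuple(g[y,x]) for x in (262,264,266)])
```

```text
[0.50069608 0.17575472 0.07729125] [-9.02069089e+01 -5.29018705e-02  9.93079854e+01] [4.99726807 0.11316184 4.25400076] [ 0.02925856 -2.41602049  0.00636023]
(array([264.12, 181.35]), array([11, 28,  7,  7, 40], dtype=int32))
[263.1 179.5]
[263.1 178.3]
[263.1 177. ]
172 [(np.int64(131), np.int64(142), np.int64(158)), (np.int64(185), np.int64(199), np.int64(219)), (np.int64(172), np.int64(187), np.int64(206))]
173 [(np.int64(143), np.int64(155), np.int64(172)), (np.int64(181), np.int64(195), np.int64(215)), (np.int64(156), np.int64(170), np.int64(188))]
174 [(np.int64(153), np.int64(166), np.int64(184)), (np.int64(166), np.int64(180), np.int64(199)), (np.int64(131), np.int64(143), np.int64(158))]
175 [(np.int64(161), np.int64(174), np.int64(193)), (np.int64(149), np.int64(162), np.int64(179)), (np.int64(98), np.int64(106), np.int64(119))]
176 [(np.int64(166), np.int64(175), np.int64(192)), (np.int64(140), np.int64(147), np.int64(162)), (np.int64(72), np.int64(74), np.int64(81))]
177 [(np.int64(160), np.int64(156), np.int64(168)), (np.int64(136), np.int64(126), np.int64(133)), (np.int
[... 3046 characters left out ...]
(144), np.int64(178)), (np.int64(130), np.int64(150), np.int64(185)), (np.int64(113), np.int64(133), np.int64(170))]
200 [(np.int64(130), np.int64(143), np.int64(180)), (np.int64(129), np.int64(145), np.int64(183)), (np.int64(121), np.int64(136), np.int64(170))]
201 [(np.int64(169), np.int64(175), np.int64(211)), (np.int64(169), np.int64(177), np.int64(205)), (np.int64(153), np.int64(160), np.int64(184))]
202 [(np.int64(193), np.int64(197), np.int64(237)), (np.int64(198), np.int64(202), np.int64(225)), (np.int64(170), np.int64(174), np.int64(194))]
203 [(np.int64(185), np.int64(189), np.int64(245)), (np.int64(197), np.int64(201), np.int64(227)), (np.int64(170), np.int64(174), np.int64(195))]
```

Run:
```python
from h import *
def edges(im,x,y0,y1):
    g=im[:,x-1:x+2].mean(1).astype(float); d=g[:,2]-g[:,0]  # R-B
    # cap bottom: first crossing -20->+; label top: R-B drops through 85 after
    y=next(i for i in range(y0,y1) if d[i]<20<=d[i+1]); a=y+(20-d[y])/(d[y+1]-d[y])
    z=next(i for i in range(y+2,y1) if d[i]>80>=d[i+1]); b=z+(d[z]-80)/(d[z]-d[z+1])
    return round(a,2),round(b,2)
S0=cv2.imread('pics/side0.png');S3=cv2.imread('pics/s3.png')
def height(v,x,y):   # z on front face of vial (14 mm toward camera) at image row v
    zs=np.linspace(-.02,.3,641); p=[px('side',[x,y-.014,z])[1] for z in zs]
    return np.interp(v,p[::-1],zs[::-1]).round(4)
a=edges(S0,302,210,240);b=edges(S3,264,178,205)
w=[cv2.imread('pics/side0.png')]
print(a,b)
print([height(v,.579,-.064) for v in a],[height(v,.501,.1755) for v in b])
```

```text
(np.float64(223.49), np.float64(230.96)) (np.float64(185.65), np.float64(192.52))
[np.float64(0.0753), np.float64(0.0482)] [np.float64(0.0857), np.float64(0.0584)]
```

Image heights put the vial's underside at z≈10 mm, which is the pocket floor: it is seated (it slid some 14 mm in the fingers earlier). Release and retreat.

step_arm(
  rows=[
    [[1,0,0,0,0,0,0],[1,0,0,0,0,0,0],[1,0,0,0,0,0,0],[1,0,0,0,0,0,0],[1,0,0,0,0,0,0],[1,0,0,3,0,0,0],[1,0,0,5,0,0,0],[1,0,0,5,0,0,0],[1,-1,-5.6,0,0,0,0],[1,-1,-5.6,0,0,0,0],[1,-1.5,-5.6,0,0,0,0],[1,-1.5,-6,0,0,0,0]],
  ],
)

```text
clock: 9.55
tool_pos: [0.4481, -0.0546, 0.2068]
orientation: [-90.0, -0.0, 99.3]
force: [0.7, -0.9, -0.4]
opening: 0.0877
```

Run:
```python
from h import *
t=shot('top','t4');s=shot('side','s4')
o=ctrl.get_obs();print(o['tool_pos'],o['orientation'],o['opening'],o['force'])
a=cv2.resize(t[185:255,180:280],None,fx=4,fy=4,interpolation=cv2.INTER_CUBIC)
b=cv2.resize(s[150:230,220:320],None,fx=4,fy=4,interpolation=cv2.INTER_CUBIC)
a=cv2.copyMakeBorder(a,0,40,0,0,cv2.BORDER_CONSTANT);cv2.imwrite('pics/c4.png',np.hstack([a,b]))
try:
  c=cent(t,*BL,(200,190,260,250));print(c,onz('top',*c[0],.105))
except Exception as e: print(e)
print('side',cent(s,*BL,(250,160,285,200)),px('side',[.5007,.1746,.098]))
```

```text
[ 0.44661958 -0.05714324  0.2066203 ] [-8.99658892e+01 -7.88906971e-04  9.90003324e+01] 0.08785184289979504 [ 0.51954918 -0.55315209  0.9003339 ]
(array([225.85, 219.28]), array([22, 26,  9,  8, 54], dtype=int32)) [0.4981 0.1735 0.105 ]
side (array([264.46, 181.04]), array([11, 18,  8,  7, 46], dtype=int32)) [263.2 180.8]
```

View pics/c4.png

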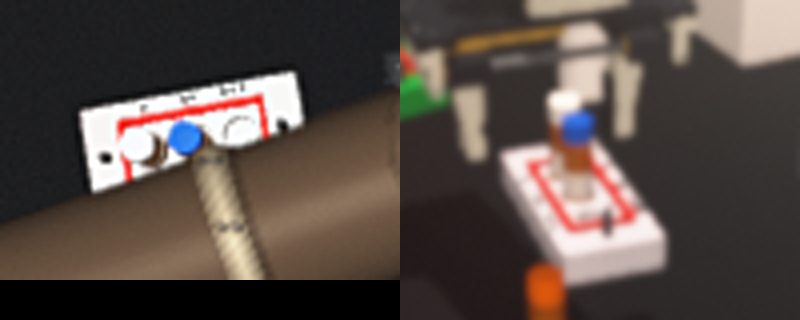

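Blue stands in the two-dot pocket (top-crop (186,137)), same height as white. Now the orange vial (top (295,236)).

step_arm(
  rows=[
    [[1,-0.7,0,-4,0,0,0],[1,0,0,-4,0,0,0],[1,0,0,0,0,0,0],[1,0,0,0,0,0,0]],
  ],
)

```text
clock: 10.15
tool_pos: [0.4429, -0.0529, 0.1278]
orientation: [-90.1, 0.0, 99.3]
force: [1.0, 0.4, -0.7]
opening: 0.0877
```

step_arm(
  rows=[
    [[1,-0.2,0,-3,0,0,0],[1,0,0,-3,0,0,0],[1,0,0,-1.5,0,0,0],[1,0,0,0,0,0,0],[-1,0,0,0,0,0,0],[-1,0,0,0,0,0,0],[-1,0,0,0,0,0,0],[-1,0,0,0,0,0,0],[-1,0,0,0,0,0,0],[-1,0,0,0,0,0,0],[-1,0,0,0,0,0,0],[-1,0,0,0,0,0,0]],
  ],
)

```text
clock: 11.65
tool_pos: [0.4399, -0.0532, 0.0516]
orientation: [-90.0, 0.0, 99.3]
force: [-0.3, -0.5, 0.9]
opening: 0.0276
```

step_arm(
  rows=[
    [[-1,0,0,1,0,0,0],[-1,0,0,2,0,0,0],[-1,0,0,3,0,0,0],[-1,0,0,3,0,0,0],[-1,0,0,2,0,0,0],[-1,0,0,1.5,0,0,0],[-1,0,0,0,0,0,0]],
  ],
)

```text
clock: 12.52
tool_pos: [0.4404, -0.053, 0.178]
orientation: [-90.2, -0.0, 99.3]
force: [0.5, -0.4, -1.3]
opening: 0.0275
```

```bash
cat >> h.py <<'E'
def height(v,x,y):
    zs=np.linspace(-.02,.3,641); p=[px('side',[x,y-.014,z])[1] for z in zs]
    return np.interp(v,p[::-1],zs[::-1]).round(4)
def lab(im,x,y0,y1):  # label top / bottom rows by saturation in column x
    g=cv2.cvtColor(im,cv2.COLOR_BGR2HSV)[:,x-1:x+2,1].mean(1); return [(i,int(g[i])) for i in range(y0,y1)]
E
python3 - <<'E'
from h import *
s=shot('side','s5');o=ctrl.get_obs();print(o['tool_pos'],o['orientation'])
OR=((3,150,90),(20,255,255))
S0=cv2.imread('pics/side0.png')
c=cent(S0,*OR,(245,210,270,250));print(c,px('side',[.441,-.0532,.088]))
p=px('side',o['tool_pos']);print(p); x,y=int(p[0]),int(p[1])
print(lab(S0,257,225,250)); print(lab(s,x+1,y-10,y+30))
X=o['tool_pos']
for r in range(y-10,y+30,2): print(r,height(r,X[0],X[1]))
E
```

```text
[ 0.43981972 -0.05312407  0.17696272] [-9.00655525e+01 -2.20113249e-02  9.92532037e+01]
(array([255.79, 223.59]), array([  6,   5,  11,  18, 165], dtype=int32)) [254.9 219.7]
[253.9 193.6]
[(225, 236), (226, 230), (227, 221), (228, 217), (229, 215), (230, 213), (231, 212), (232, 197), (233, 148), (234, 88), (235, 58), (236, 49), (237, 48), (238, 49), (239, 55), (240, 75), (241, 119), (242, 179), (243, 214), (244, 219), (245, 212), (246, 186), (247, 131), (248, 70), (249, 48)]
[(183, 231), (184, 232), (185, 233), (186, 233), (187, 230), (188, 223), (189, 217), (190, 214), (191, 213), (192, 209), (193, 210), (194, 208), (195, 202), (196, 174), (197, 121), (198, 78), (199, 55), (200, 49), (201, 50), (202, 50), (203, 54), (204, 71), (205, 109), (206, 164), (207, 202), (208, 210), (209, 208), (210, 195), (211, 162), (212, 104), (213, 52), (214, 39), (215, 41), (216, 42), (217, 43), (218, 49), (219, 45), (220, 60), (221, 57), (222, 62)]
183 0.2183
185 0.212
187 0.2058
189 0.1992Traceback (most recent call last):
  File "<stdin>", line 9, in <module>
  File "h.py", line 29, in height
    zs=np.linspace(-.02,.3,641); p=[px('side',[x,y-.014,z])[1] for z in zs]
                                    ~~^^^^^^^^^^^^^^^^^^^^^
  File "h.py", line 15, in px
    p,f,R,t=cam(n); q=R@np.array(X,float)+t; s=q[:2]/q[2]; s=s*(1+p['k1']*(s@s))
            ~~~^^^
  File "h.py", line 4, in cam
    p=ctrl.camera_params(n); f=210/np.tan(np.radians(p['vertical_fov'])/2)
ValueError: time passes only in moves, steps and waits
```

Run:
```python
from h import *
p,f,R,t=cam('side')
def hh(v,x,y):
    zs=np.linspace(-.02,.3,641); q=np.stack([0*zs+x,0*zs+y-.014,zs],1)@R.T+t; s=q[:,:2]/q[:,2:]; s=s*(1+p['k1']*(s**2).sum(1,keepdims=True))
    r=f*s[:,1]+p['cy']; return np.interp(v,r[::-1],zs[::-1])
for a,b in((233.3,197.0),(247.1,211.9)): print(hh(a,.441,-.0532),hh(b,.4398,-.0531))
```

```text
0.04844473183619328 0.17356845230960719
-0.0030669794148494994 0.12394295606105121
```

No slip this time (rise 126 mm matches). Go over pocket 3.

step_arm(
  rows=[
    [[-1,0.4,1,0,0,0,0],[-1,0.9,2.5,0,0,0,0],[-1,1.3,3.7,0,0,0,0],[-1,1.3,3.7,0,0,0,0],[-1,1.3,3.7,0,0,0,0],[-1,0.9,2.5,0,0,0,0],[-1,0.4,1.2,0,0,0,0],[-1,0.2,0.5,0,0,0,0],[-1,0,0,0,0,0,0],[-1,0,0,0,0,0,0]],
  ],
)

```text
clock: 13.82
tool_pos: [0.5066, 0.1341, 0.1766]
orientation: [-90.0, -0.0, 99.2]
force: [-1.0, 0.1, -0.9]
opening: 0.0277
```

Run:
```python
from h import *
s=shot('side','s6');o=ctrl.get_obs();print(o['tool_pos'],o['orientation'],o['force'])
p,f,R,t=cam('side')
X=o['tool_pos'];print(px('side',X),px('side',X-[0,0,.0526]))
print(cent(s,(3,150,90),(20,255,255),(250,140,290,190)))
g=cv2.cvtColor(s,cv2.COLOR_BGR2HSV)[:,264:267,1].mean(1);print([(i,int(g[i])) for i in range(155,195)])
zs=np.linspace(-.02,.3,641); q=np.stack([0*zs+X[0],0*zs+X[1]-.014,zs],1)@R.T+t; u=q[:,:2]/q[:,2:]; u=u*(1+p['k1']*(u**2).sum(1,keepdims=True));r=f*u[:,1]+p['cy']
print([(i,round(float(np.interp(i,r[::-1],zs[::-1])),3)) for i in range(160,200,3)])
```

```text
[0.50664932 0.13410813 0.17673311] [-9.00082595e+01 -8.29460444e-03  9.92106086e+01] [-0.55412319 -0.05524345 -0.97350946]
[266.6 164.9] [266.7 179.1]
(array([267.62, 159.54]), array([ 14,  13,   8,  15, 106], dtype=int32))
[(155, 198), (156, 200), (157, 202), (158, 204), (159, 206), (160, 200), (161, 189), (162, 177), (163, 171), (164, 171), (165, 170), (166, 166), (167, 141), (168, 99), (169, 67), (170, 52), (171, 48), (172, 49), (173, 51), (174, 63), (175, 93), (176, 136), (177, 165), (178, 165), (179, 143), (180, 97), (181, 106), (182, 161), (183, 181), (184, 161), (185, 98), (186, 89), (187, 159), (188, 197), (189, 207), (190, 207), (191, 199), (192, 163), (193, 107), (194, 69)]
[(160, 0.2), (163, 0.19), (166, 0.179), (169, 0.168), (172, 0.157), (175, 0.146), (178, 0.135), (181, 0.124), (184, 0.113), (187, 0.102), (190, 0.09), (193, 0.079), (196, 0.067), (199, 0.055)]
```

step_arm(
  rows=[
    [[-1,0.05,0.1,-1,0,0,0],[-1,0,0,-2,0,0,0],[-1,0,0,-2.5,0,0,0],[-1,0,0,-2,0,0,0],[-1,0,0,-1,0,0,0],[-1,0,0,-0.5,0,0,0],[-1,0,0,-0.4,0,0,0],[-1,0,0,-0.4,0,0,0],[-1,0,0,-0.3,0,0,0],[-1,0,0,0,0,0,0]],
  ],
)

```text
clock: 15.12
tool_pos: [0.5074, 0.1358, 0.0755]
orientation: [-90.0, -0.0, 99.3]
force: [0.3, -0.3, -0.6]
opening: 0.0275
```

step_arm(
  rows=[
    [[-1,0,0,-0.4,0,0,0],[-1,0,0,-0.4,0,0,0],[-1,0,0,-0.3,0,0,0],[-1,0,0,-0.1,0,0,0],[-1,0,0,0,0,0,0]],
  ],
)

```text
clock: 15.75
tool_pos: [0.5073, 0.1358, 0.0635]
orientation: [-90.0, 0.0, 99.3]
force: [0.7, 0.2, -1.2]
opening: 0.0273
```

step_arm(
  rows=[
    [[-1,0,0,-0.1,0,0,0],[-1,0,0,0,0,0,0],[1,0,0,0,0,0,0],[1,0,0,0,0,0,0],[1,0,0,0,0,0,0],[1,0,0,0,0,0,0],[1,0,0,0,0,0,0],[1,0,0,3,0,0,0],[1,0,0,5,0,0,0],[1,0,0,5,0,0,0],[1,0.5,-6,0,0,0,0],[1,0.5,-6,0,0,0,0]],
  ],
)

```text
clock: 17.25
tool_pos: [0.5176, 0.0152, 0.1935]
orientation: [-90.1, -0.0, 99.4]
force: [1.2, -0.3, -1.1]
opening: 0.0879
```

step_arm(
  rows=[
    [[1,0.5,-6,0,0,0,0],[1,0.5,-6,0,0,0,0],[1,0,0,0,0,0,0],[1,0,0,0,0,0,0]],
  ],
)

```text
clock: 17.75
tool_pos: [0.5271, -0.1045, 0.1924]
orientation: [-90.0, -0.0, 99.2]
force: [-1.0, -0.1, -0.1]
opening: 0.0879
```

Run:
```python
from h import *
t=shot('top','t7');s=shot('side','s7')
o=ctrl.get_obs();print(o['tool_pos'],o['orientation'],o['opening'])
a=cv2.resize(t[185:255,180:280],None,fx=4,fy=4,interpolation=cv2.INTER_CUBIC)
b=cv2.resize(s[150:230,220:320],None,fx=4,fy=4,interpolation=cv2.INTER_CUBIC)
a=cv2.copyMakeBorder(a,0,40,0,0,cv2.BORDER_CONSTANT);cv2.imwrite('pics/c7.png',np.hstack([a,b]))
c=cent(t,*BL,(200,190,260,250));print('blue',c[0],onz('top',*c[0],.105))
c=cent(t,(5,150,80),(20,255,255),(200,190,270,250));print('or',c,onz('top',*c[0],.105))
h=cv2.cvtColor(t,cv2.COLOR_BGR2HSV);m=np.zeros(t.shape[:2],np.uint8);m[190:250,190:270]=255
red=(cv2.inRange(h,np.array((0,120,80)),np.array((8,255,255)))|cv2.inRange(h,np.array((172,120,80)),np.array((180,255,255))))&m
r=cv2.minAreaRect(np.vstack(cv2.findContours(red,0,2)[0]));P=np.array([onz('top',*q,.035) for q in cv2.boxPoints(r)]);print('seal',r,P.mean(0))
# dowel tips: dark blobs
g=cv2.cvtColor(t,cv2.COLOR_BGR2GRAY)
for b in((203,216,211,230),(244,210,258,226)):
    x0,y0,x1,y1=b; w=np.clip(150-g[y0:y1,x0:x1].astype(float),0,None); Y,X=np.mgrid[y0:y1,x0:x1]; u,v=(w*X).sum()/w.sum(),(w*Y).sum()/w.sum(); print(u,v,w.sum(),onz('top',u,v,.045))
```

```text
[ 0.52733829 -0.10333173  0.19256729] [-9.00021032e+01 -7.11014493e-03  9.93175886e+01] 0.0874417687997779Traceback (most recent call last):
  File "<stdin>", line 7, in <module>
  File "h.py", line 26, in cent
    i=1+np.argmax(st[1:,4]); return (c[i]+[x0,y0]).round(2),st[i]
        ~~~~~~~~~^^^^^^^^^^
    return _wrapfunc(a, 'argmax', axis=axis, out=out, **kwds)
    return bound(*args, **kwds)
ValueError: attempt to get argmax of an empty sequence
```

View pics/c7.png

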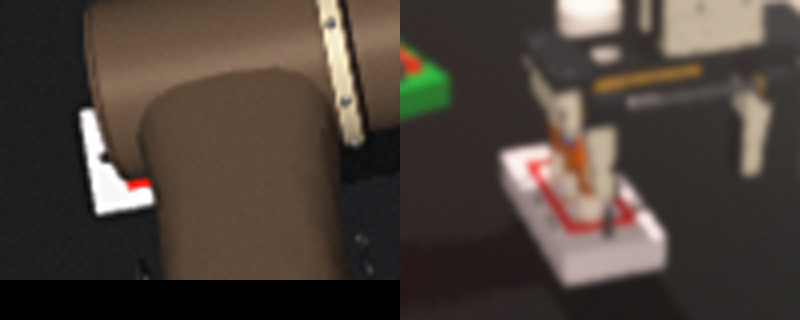

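Arm hides the base from above; orange appears low in pocket 3 in the side view (cluster at (263,200)). Moving to the cover, then checking again.

step_arm(
  rows=[
    [[1,0.5,-5,0,0,0,0.7],[1,0.5,-5,0,0,0,0.7],[1,0.5,-5,0,0,0,0.7],[1,0.5,-4.9,0,0,0,0.6],[1,0,0,0,0,0,0],[1,0,0,0,0,0,0]],
  ],
)

```text
clock: 18.6
tool_pos: [0.5476, -0.3021, 0.1923]
orientation: [-90.0, -0.0, 102.0]
force: [-0.2, -0.2, -0.0]
opening: 0.0876
```

Run:
```python
from h import *
t=shot('top','t8');s=shot('side','s8')
o=ctrl.get_obs();print(o['tool_pos'],o['orientation'])
a=cv2.resize(t[185:255,180:280],None,fx=4,fy=4,interpolation=cv2.INTER_CUBIC)
b=cv2.resize(s[150:230,220:320],None,fx=4,fy=4,interpolation=cv2.INTER_CUBIC)
a=cv2.copyMakeBorder(a,0,40,0,0,cv2.BORDER_CONSTANT);cv2.imwrite('pics/c8.png',np.hstack([a,b]))
T0=cv2.imread('pics/top0.png')
def run(t):
    h=cv2.cvtColor(t,cv2.COLOR_BGR2HSV);m=np.zeros(t.shape[:2],np.uint8);m[190:250,190:270]=255
    red=(cv2.inRange(h,np.array((0,120,80)),np.array((8,255,255)))|cv2.inRange(h,np.array((172,120,80)),np.array((180,255,255))))&m
    r=cv2.minAreaRect(np.vstack(cv2.findContours(red,0,2)[0]));print('seal',r,onz('top',*r[0],.035))
    g=cv2.cvtColor(t,cv2.COLOR_BGR2GRAY)
    for b in((202,217,211,230),(245,210,256,223)):
        x0,y0,x1,y1=b; w=np.clip(150-g[y0:y1,x0:x1].astype(float),0,None); Y,X=np.mgrid[y0:y1,x0:x1]; u,v=(w*X).sum()/w.sum(),(w*Y).sum()/w.sum(); print('dowel',u,v,w.sum(),onz('top',u,v,.045))
run(T0)
try:
    c=cent(t,*BL,(200,190,260,250));print('blue',c[0],onz('top',*c[0],.105))
    c=cent(t,(5,150,80),(20,255,255),(200,190,270,250));print('or',c[0],onz('top',*c[0],.105))
    run(t)
except Exception as e: print(e)
# dist of bar, cover hole at T0
c=cent(T0,(22,150,120),(35,255,255),(345,185,395,215));print(c)
```

```text
[ 0.54769031 -0.30167524  0.19272629] [-9.00095255e+01 -4.13887493e-03  1.02071154e+02]
seal ((228.37197875976562, 220.29598999023438), (17.530773162841797, 36.939849853515625), 79.69515228271484) [0.5005 0.1744 0.035 ]
dowel 206.14475873544094 223.78369384359402 601.0 [0.4891 0.2502 0.045 ]
dowel 249.26787512588118 214.9889224572004 993.0 [0.5166 0.1004 0.045 ]
blue [225.93 219.26] [0.4982 0.1732 0.105 ]
or [237.89 217.02] [0.5048 0.1335 0.105 ]
seal ((228.37197875976562, 220.29598999023438), (17.530773162841797, 36.939849853515625), 79.69515228271484) [0.5005 0.1744 0.035 ]
dowel 206.12457912457913 223.80976430976432 594.0 [0.489  0.2503 0.045 ]
dowel 249.3305785123967 214.95661157024793 968.0 [0.5167 0.1002 0.045 ]
(array([370.49, 200.7 ]), array([ 12,  10,  28,  12, 158], dtype=int32))
```

View pics/c8.png

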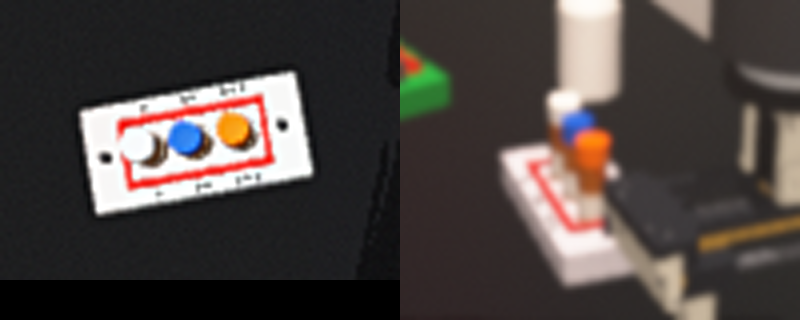

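All three vials stand in pockets 1-2-3 (white, blue, orange; top-crop (140,145),(186,138),(234,128)). Seal unmoved. Now grasp the cover bar.

step_arm(
  rows=[
    [[1,0,0,-3,0,0,0],[1,0,0,-3,0,0,0],[1,0,0,-2,0,0,0],[1,0,0,-1.1,0,0,0],[1,0,0,0,0,0,0],[-1,0,0,0,0,0,0],[-1,0,0,0,0,0,0],[-1,0,0,0,0,0,0],[-1,0,0,0,0,0,0],[-1,0,0,0,0,0,0],[-1,0,0,0,0,0,0],[-1,0,0,0,0,0,0]],
  ],
)

```text
clock: 20.2
tool_pos: [0.5475, -0.3032, 0.1016]
orientation: [-90.0, 0.0, 102.0]
force: [1.9, -0.5, 0.7]
opening: 0.0234
```

step_arm(
  rows=[
    [[-1,0,0,0,0,0,0],[-1,0,0,0.5,0,0,0],[-1,0,0,1.5,0,0,0],[-1,0,0,2.5,0,0,0],[-1,0,0,3,0,0,0],[-1,0,0,3,0,0,0],[-1,0,0,2,0,0,0],[-1,0,0,0.9,0,0,0],[-1,0,0,0,0,0,0]],
  ],
)

```text
clock: 21.32
tool_pos: [0.5474, -0.3032, 0.2361]
orientation: [-90.1, 0.0, 102.0]
force: [0.6, -0.0, -3.0]
opening: 0.0193
```

step_arm(
  rows=[
    [[-1,-0.2,1.5,0,0,0,-0.2],[-1,-0.3,3,0,0,0,-0.3],[-1,-0.4,4,0,0,0,-0.3],[-1,-0.5,5,0,0,0,-0.3],[-1,-0.5,5,0,0,0,-0.3],[-1,-0.5,5,0,0,0,-0.3],[-1,-0.5,5,0,0,0,-0.3],[-1,-0.5,5,0,0,0,-0.2],[-1,-0.5,5,0,0,0,-0.2],[-1,-0.4,4,0,0,0,-0.2],[-1,-0.2,3,0,0,0,-0.1],[-1,-0.1,1.5,0,0,0,0]],
  ],
)

```text
clock: 22.82
tool_pos: [0.5002, 0.1683, 0.2347]
orientation: [-89.9, 0.0, 99.4]
force: [0.3, -0.1, -3.9]
opening: 0.0198
```

step_arm(
  rows=[
    [[-1,-0.1,0.8,0,0,0,0],[-1,0,0,0,0,0,0],[-1,0,0,0,0,0,0]],
  ],
)

```text
clock: 23.2
tool_pos: [0.5003, 0.174, 0.2355]
orientation: [-90.0, 0.0, 99.2]
force: [-0.7, -0.0, -3.1]
opening: 0.0199
```

Run:
```python
from h import *
t=shot('top','t9');s=shot('side','s9')
o=ctrl.get_obs();print(o['tool_pos'],o['orientation'],o['force'])
a=cv2.resize(t[170:270,170:290],None,fx=3.3,fy=3.3,interpolation=cv2.INTER_CUBIC)
b=cv2.resize(s[110:230,210:310],None,fx=4,fy=4,interpolation=cv2.INTER_CUBIC)
a=cv2.copyMakeBorder(a,0,480-a.shape[0],0,0,cv2.BORDER_CONSTANT);cv2.imwrite('pics/c9.png',np.hstack([a,b]))
```

```text
[0.50039006 0.17405298 0.23560214] [-8.99999250e+01  1.57234683e-03  9.92020251e+01] [-0.12382701  0.21409102 -4.00882214]
```

View pics/c9.png

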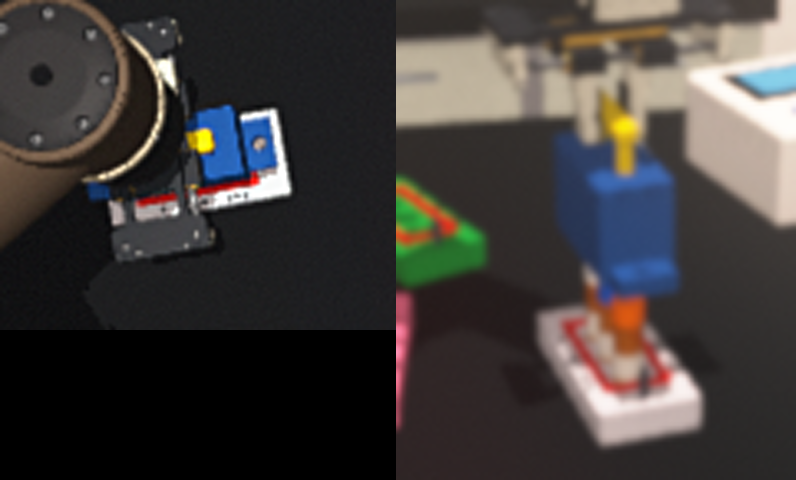

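Cover hangs level over the base, hole in the lug at top (249,214), oriented with the base. Lower to just above the dowel tips and check.

step_arm(
  rows=[
    [[-1,0.03,0.05,-1,0,0,0.1],[-1,0,0,-2,0,0,0],[-1,0,0,-2,0,0,0],[-1,0,0,-1,0,0,0],[-1,0,0,-0.7,0,0,0],[-1,0,0,0,0,0,0]],
  ],
)

```text
clock: 24.05
tool_pos: [0.5006, 0.1752, 0.1684]
orientation: [-90.0, 0.0, 99.4]
force: [-0.3, 0.3, -3.1]
opening: 0.0195
```

Run:
```python
from h import *
t=shot('top','t10');s=shot('side','s10')
o=ctrl.get_obs();print(o['tool_pos'],o['orientation'],o['force'])
print('t9 hole',onz('top',248.8,213.9,.15))
X=o['tool_pos'];th=np.radians(9.3);h=X+[.078*np.sin(th),-.078*np.cos(th),-.101+.016]
print('hole pred',px('top',h),px('side',h),'dowel pred',px('top',[.5007+.0126,.1746-.077,.06]),px('side',[.5007+.0126,.1746-.077,.06]))
a=cv2.resize(t[195:235,230:270],None,fx=10,fy=10,interpolation=cv2.INTER_CUBIC)
b=cv2.resize(s[165:225,240:300],None,fx=6.66,fy=6.66,interpolation=cv2.INTER_CUBIC)[:400,:400]
cv2.imwrite('pics/c10.png',np.hstack([a,b]))
```

```text
[0.50098796 0.17546665 0.16907827] [-9.00452775e+01 -1.27375883e-02  9.93642892e+01] [ 0.2689294   0.22489329 -4.59545155]
t9 hole [0.5099 0.0937 0.15  ]
hole pred [248.9 214.8] [270.5 194.5] dowel pred [249.8 215.5] [270.4 200.8]
```

View pics/c10.png

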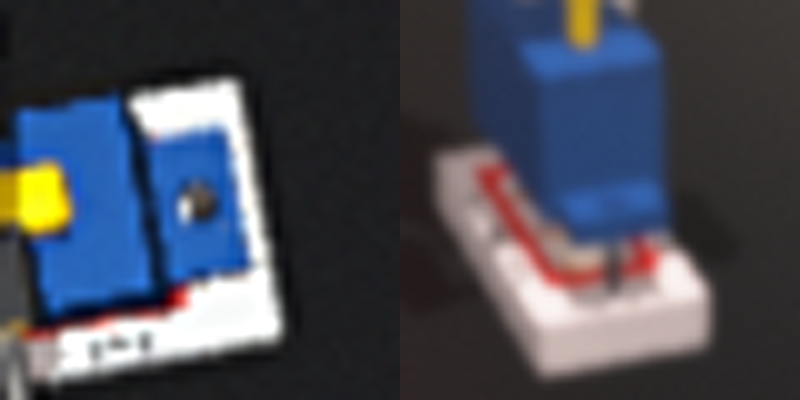

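Through the lug hole (top (249.8,215.2)) the dowel tip shows dark and roughly aligned with the prediction, perhaps 1–2 mm further +x. Nudge 1 mm and go down gently.

step_arm(
  rows=[
    [[-1,0.1,0,-0.5,0,0,0],[-1,0,0,-0.4,0,0,0],[-1,0,0,-0.4,0,0,0],[-1,0,0,-0.3,0,0,0],[-1,0,0,0,0,0,0]],
  ],
)

```text
clock: 24.78
tool_pos: [0.5015, 0.1752, 0.1523]
orientation: [-90.0, 0.0, 99.4]
force: [-0.6, -0.2, -4.0]
opening: 0.0194
```

step_arm(
  rows=[
    [[-1,0,0,-0.4,0,0,0],[-1,0,0,-0.4,0,0,0],[-1,0,0,-0.4,0,0,0],[-1,0,0,-0.2,0,0,0],[-1,0,0,0,0,0,0],[-1,0,0,0,0,0,0]],
  ],
)

```text
clock: 25.52
tool_pos: [0.5017, 0.1754, 0.1387]
orientation: [-90.0, -0.0, 99.4]
force: [-0.4, 0.7, -3.4]
opening: 0.0199
```

step_arm(
  rows=[
    [[-1,0,0,-0.3,0,0,0],[-1,0,0,-0.2,0,0,0],[-1,0,0,-0.2,0,0,0],[-1,0,0,0,0,0,0],[-1,0,0,0,0,0,0]],
  ],
)

```text
clock: 26.15
tool_pos: [0.5025, 0.1757, 0.1327]
orientation: [-90.1, -0.0, 99.4]
force: [-0.4, -0.3, 6.7]
opening: 0.0197
```

step_arm(
  rows=[
    [[-1,-0.05,0,-0.15,0,0,0],[-1,-0.05,0,-0.15,0,0,0],[-1,0,0,0,0,0,0],[-1,0,0,0,0,0,0]],
  ],
)

```text
clock: 26.65
tool_pos: [0.5031, 0.1759, 0.1311]
orientation: [-90.3, -0.0, 99.4]
force: [1.6, -2.8, 12.9]
opening: 0.0198
```

step_arm(
  rows=[
    [[-1,-0.05,0,-0.1,0,0,0],[-1,0,0,-0.1,0,0,0],[-1,0,0,0,0,0,0],[-1,0,0,0,0,0,0]],
  ],
)

```text
clock: 27.15
tool_pos: [0.5036, 0.176, 0.1308]
orientation: [-90.4, -0.0, 99.5]
force: [0.3, -5.2, 24.0]
opening: 0.0198
```

Run:
```python
from h import *
t=shot('top','t11');s=shot('side','s11')
o=ctrl.get_obs();print(o['tool_pos'],o['orientation'],o['force'],o['opening'])
a=cv2.resize(t[195:235,230:270],None,fx=10,fy=10,interpolation=cv2.INTER_CUBIC)
b=cv2.resize(s[165:225,240:300],None,fx=6.66,fy=6.66,interpolation=cv2.INTER_CUBIC)[:400,:400]
cv2.imwrite('pics/c11.png',np.hstack([a,b]))
```

```text
[0.50364155 0.17591182 0.13078646] [-9.04449695e+01 -2.27486202e-02  9.94659866e+01] [ 0.71314244 -6.15791756 24.26516235] 0.01965205383197953
```

View pics/c11.png

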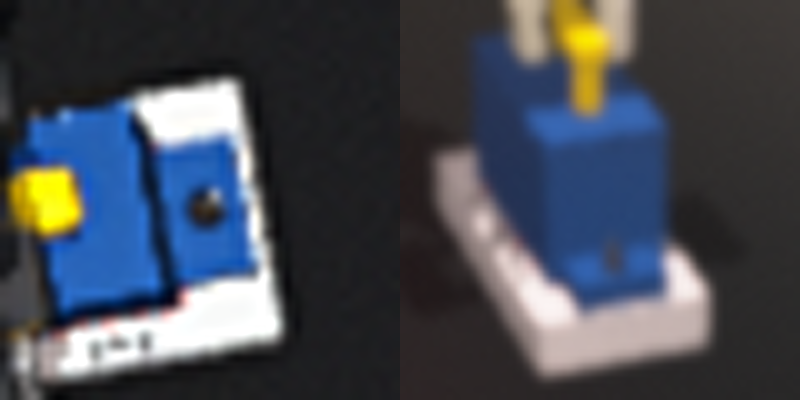

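Seated: the dowel shows in the lug hole, the lug lies on the block, and the force jumped from 13 to 24 N over 0.3 mm of travel (metal on metal). Handing in.

```bash
python3 -c "
from plant import ctrl
o=ctrl.get_obs();print(o['clock'],o['tool_pos'],o['force'],abs(o['qvel']).max());print(ctrl.close_job())"
```

```text
27.25 [0.50364155 0.17591182 0.13078646] [ 0.71314244 -6.15791756 24.26516235] 0.07979608191242539
the job is handed in; nothing more can be done
None
```

I loaded the blue-capped vial into the two-dot pocket, then the orange-capped vial into the three-dot pocket. I then put the cover on both dowels and pressed it shut. I handed the job in at 27.25 s, still gripping and pressing; no verdict was reported.

**Last checks:**
- **Cover:** the tool was at z = 0.1308 m, which puts the bar about 150 mm up (fully closed). The upward force was about 24 N; it rose from 13 to 24 N over the last 0.3 mm, so metal has met metal. The tool was tilted about 0.4° with the arm at rest. The last picture shows the three-dot dowel in its lug hole and that lug flat on the block. The other lug was hidden by the arm.
- **Vials:** the last clear view, before the cover went on, showed all three upright in their pockets. The cover hides them now.

**What went wrong or disagreed:**
- **Blue vial:** it slid about 15 mm down in the fingers after a fast lift. It therefore reached the pocket floor early and was pressed to about 43 N before I recognised it from the image. It was seated correctly, and I moved the orange vial more gently.
- **Positions:** the top camera placed the seated caps about 2 mm off the tool's readings, and the tool drifted about 2–3 mm in +x under load. Both are inside the tolerances.

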